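# Hang the serving board on the counter hook

### The job

Take the wooden serving board with the hole in its handle out of the rack and hang it on the hook of the counter stand: pass the hole sideways over the hook's upturned tip, then lower the board until it hangs fully home in the throat behind the tip, and let go. Work gently, by feel: never push or knock against the stand or its hook with more than 18 N, and leave the small square board, the jar and the pastry where they are.

Things in the scene. Friction and masses are not known exactly. Their poses are not given: they have to be found in the camera images.
- board: Wooden serving board upright in a rack slot, 254 mm tall, 14 thick, 0.17 to 0.35 kg. Origin: centre of bottom edge; x width, y thickness, z up. Blade 120 wide to z 140, shoulder 86 wide to 152, then handle 50 wide to 254. Through hole in the handle, 26 wide (x), z 160 to 194; solid wood above it, to grip from above across the thickness.
- hole_top (a point): Middle of the upper edge of the board's hole (board x 0, y 0, z 194 mm), the edge that comes to rest on the hook. Axes as the board's.
- rack: Fixed dark wooden rack, base 170 x 200 x 12 mm, two slots along its x at its y +45 and -45 mm, each 18 mm wide, walls up to 57 mm above the counter; the boards stand on the base (12 mm). Either board may be in either slot. Origin: centre of underside; z up.
- stand: Fixed hook stand. Wooden base 150 mm (x), y -140 to +60, 18 high; 22 mm post at y -105, 244 high; at its top a 16 mm square tube along y, ending at y -33, top at z 243, with a brass clamp screw on its +x side. The grey plastic-coated hook sticks out of the tube and points to +y. Origin: on the underside, below the hook; z up. See throat and tube_end for the hook.
- throat (a point): Mean place of the middle of the hook's throat floor (stand x 0, y 9, z 240 mm); axes as the stand's. Hook, open at the top: back plate 30 mm wide (x), its top 14 above the floor, front face 9 behind this point (-y); tongue 10 wide, 10 thick, its top the throat floor, 18 long; upturned tip 6 thick, 10 wide, its top 12 above the floor, 9 to 15 ahead (+y).
- tube_end (a point): Centre of the tube's open end (stand y -33, z 235 mm), axes as the stand's. The hook's shank is clamped here farther in or out: the whole rigid hook lies -25 to +25 mm in y from its mean place. The measured poses do not tell this offset; find it by touch (board's face against the back plate) or by eye. The clamp does not give.
- plain_board: Bystander: small square wooden board without handle or hole, 100 mm wide, 14 mm thick, 100 mm tall, upright in the rack's other slot, loose. Origin: centre of its bottom edge.
- pastry: Bystander: round pastry wrapped in white paper, 68 mm diameter, 32 mm high, loose on the counter. Origin: centre of its underside.
- jar: Bystander: closed amber glass jar with a steel cap, 72 mm diameter, 95 mm high, loose on the counter. Origin: centre of its underside.
Mind the look-alikes: they are no part of the job. Of the things like the board, leave any that is orange; of the rest the smaller one is meant. Of the things that look like the stand, the larger one is meant.

How it is judged:
By the outcome, as a careful person would: the job done as asked, in the order asked, and still so for the second after the job is handed in, with the robot touching nothing.
It also fails if it takes over 61 s, if anything falls off the work surface, if the arm or the gripper's body presses on something with over 40 N, if the wrist force passes 120 N, or if a joint passes its speed limit or range.

### The arm

A 6-joint arm with a two-finger parallel gripper is mounted at the origin on the work surface. World frame = base frame: x ahead of the robot, y to its left, z up, the work surface at z = 0. Lengths are in mm, angles in degrees, forces in N, time in s.
With the tool pointing down it reaches from about 300 to 775 mm from the base axis. Payload 14.6 kg.
Tool frame: the origin (TCP) lies midway between the tips of the shut fingers; the grasp point (between the pads) lies bot.pinch_z behind it (bot.pinch_z is the distance from the TCP to the grasp point, in mm); z points along the fingers, y is the line along which they close (so a half turn about z gives the same grasp; the last joint's range is limited). The gripper opens to 94 mm and grips with 3 to 60 N. Pads are 16 mm wide; open, the fingers measure 119 mm over their backs; the gripper's body (75 mm by 177 mm) begins 78 mm behind the grasp point.
Start: joints at [60.355, 17.183, 87.147, -0, 75.671, -3.816], TCP at [239.623, 495.045, 205.446] pointing down, gripper open.
Joint ranges: [-173.82, 173.82], [-45.26, 126.66], [13.44, 144.39], [-59.66, 239.66], [0, 175.72], [-146.38, 146.38]. Speed limits (degrees/s): [127.2, 127.2, 147.25, 180, 180, 180].

### API

Orientations are given as a 3x3 rotation matrix whose columns are the frame's x, y, z axes.
In Python, from bench import bot gives the robot as it stands.
- The arm moves only by the shell command python3 -m creep 'ROWS'. ROWS is JSON, one flat list of numbers, 5 for each row, row after row: the shift along the world's x, y, z in cm, then the turn about the world's z in rad, then the finger opening in cm, from 0 to 9.4. In form: [dx, dy, dz, turn, claw, dx, dy, dz, turn, claw, ...]. A call has 1 to 20 rows; each row shifts and turns the commanded pose from where the row before left it; what a row does not reach is not made up. A row lasts 1/12 s, in which the tool goes at most 41.7 mm and 7.16 degrees, less where a joint would pass 70% of its speed; a pose out of reach is approached as far as the arm can. A call is refused whole if a number of a shift passes 4.17 or a number of a turn 0.125, either way. A call with a gripper value outside its range is refused whole. The fingers move at their own pace and stop on an object; the grip force is fixed at half the most. Time passes only in rows, so rows that do not move let the fingers close. It gives the time, the measured TCP pose, the force, the opening and the grip force at its end, in the units of the state.
- bot.state(): the state, without advancing time (a new reading comes with each control period).
- bot.grab_frame(name): name is "side" or "top"; returns (picture, depth): 480x640x3 uint8, red, green, blue; 480x640 float32, mm along the optical axis (not along the pixel's ray), 0 where there is no reading.
- bot.calibration(name): a dict with "mtx" (3x3 intrinsics, pixels), "origin" and "attitude" of the camera in the world. Camera axes: x right, y down, z forward; pixel columns grow to the right and rows downward; lengths in mm; the calibration is good to about 2 mm. A picture is of the moment at which its call begins. calibration takes no time and is no camera call.
- bot.close_job(): hands the job in; it is judged then, once.
The state is a dict: "t": time; "joint_pos": joint angles; "dq": joint speeds; "tau": joint torques, N m; "ee_pos": TCP position; "orientation": TCP orientation; "force": force on the tool from outside, world axes, zero at the start; "torque": the same for the moment, N m; "opening": finger opening in mm; "finger_force": force on a finger pad.
Only numpy, scipy, OpenCV 4.12 (cv2) and the standard library are available. Lean on these libraries where they do the work, as an engineer would, in place of code of your own. Each camera call takes 0.05 s, during which the arm holds its last target. There are 200 camera calls.

## Working session

There is one attempt and no reset: what is moved stays moved. The work goes in short steps, Python scripts to look and compute and a shell command to move; the robot and the scene stay as the last step left them, time stands still between calls to the robot, and variables do not carry over. Pictures are saved under pics/ and viewed, at most 10 in all, crops included, and the job is handed in when it is done.

```bash
mkdir -p pics; cat > h.py <<'E'
import numpy as np, cv2
from bench import bot
def cloud(n):
    im,d=bot.grab_frame(n); c=bot.calibration(n); K=np.array(c["mtx"]);R=np.array(c["attitude"]);o=np.array(c["origin"])
    v,u=np.mgrid[:480,:640]
    p=np.stack([(u-K[0,2])/K[0,0]*d,(v-K[1,2])/K[1,1]*d,d],-1)@R.T+o
    p[d==0]=np.nan
    return im,d,p
E
python3 - <<'E'
from h import *
print(bot.state(),bot.pinch_z)
for n in("side","top"):
    im,d,p=cloud(n); np.savez(f"pics/{n}0.npz",im=im,p=p); cv2.imwrite(f"pics/{n}0.png",im[:,:,::-1]); print(bot.calibration(n))
E
```

```text
{'t': 0.0, 'joint_pos': array([ 6.03550215e+01,  1.72185126e+01,  8.71792446e+01, -8.17880861e-04,
        7.56680386e+01, -3.81588261e+00]), 'dq': array([ 0.02982408, -0.02702182,  0.10260571,  0.06629054,  0.04973393,
        0.05510556]), 'tau': array([ 1.52254630e-03, -5.31798720e+01, -3.52737129e+01,  7.09382258e-02,
        2.43862916e-02, -9.44569138e-05]), 'ee_pos': array([239.51264995, 494.83691119, 204.86650166]), 'orientation': array([[-9.00099162e-01,  4.35684736e-01, -5.55982970e-04],
       [ 4.35685087e-01,  9.00098603e-01, -1.00488210e-03],
       [ 6.26277033e-05, -1.14672702e-03, -9.99999341e-01]]), 'force': array([-0.12629698, -0.08649784, -0.3139188 ]), 'torque': array([0.04961816, 0.02603789, 0.05616281]), 'finger_force': 0.0, 'opening': 93.50543593764853} 18.8
{'mtx': array([[484.4621628 ,   0.        , 318.03149566],
       [  0.        , 484.4621628 , 247.54690332],
       [  0.        ,   0.        ,   1.        ]]), 'origin': array([ 230.05250067, -705.90513158,  641.13060601]), 'attitude': array([[ 0.94694386, -0.17514823,  0.26948177],
       [-0.32137611, -0.50599596,  0.80042831],
       [-0.00383692, -0.84456568, -0.53543823]])}
{'mtx': array([[544.14701311,   0.        , 322.07416354],
       [  0.        , 544.14701311, 242.52190853],
       [  0.        ,   0.        ,   1.        ]]), 'origin': array([ 243.102525  ,   57.89328626, 1445.8764193 ]), 'attitude': array([[-6.26216439e-03, -9.85039756e-01,  1.72213426e-01],
       [-9.99980326e-01,  6.10561611e-03, -1.43871815e-03],
       [ 3.65725505e-04, -1.72219048e-01, -9.85058610e-01]])}
```

View pics/side0.png

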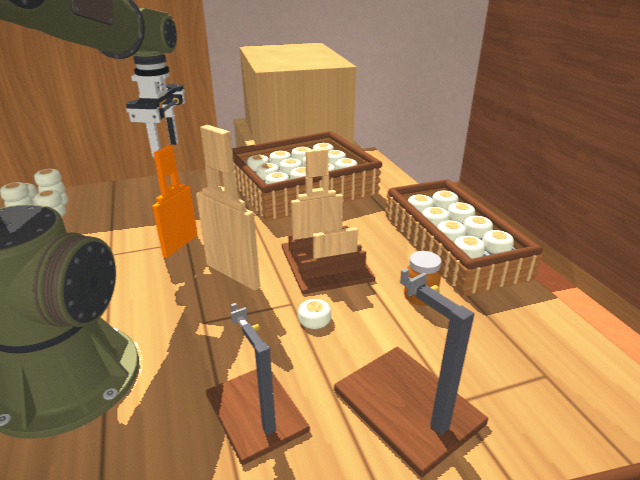

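View pics/top0.png

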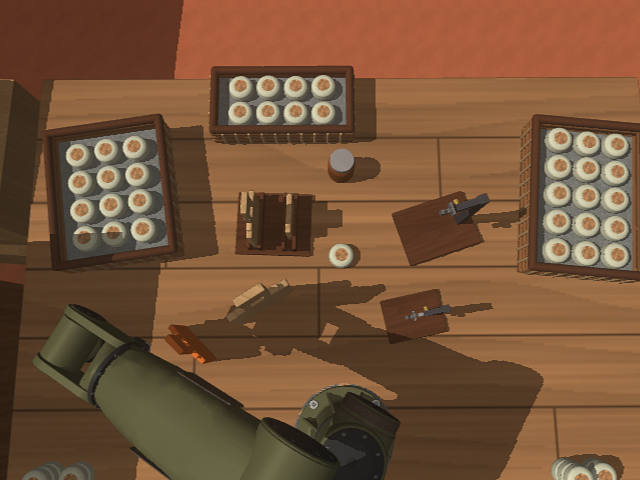

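Side view: the boards are orange (172,205), large pale (228,215) and small pale in the rack (318,195). The last fits: it isn't orange and it's the smaller of the rest. The stands are small (255,380) and large (430,370); the large one is meant. Next I'll confirm both in a crop and measure them.

```bash
python3 - <<'E'
from h import *
S=np.load("pics/side0.npz");T=np.load("pics/top0.npz")
a=S["im"][140:300,270:390];b=S["im"][240:400,390:490]
im=np.hstack([cv2.resize(a,None,fx=3.5,fy=3.5,interpolation=2),cv2.resize(b,None,fx=3.5,fy=3.5,interpolation=2)])
cv2.imwrite("pics/crop.png",im[:,:,::-1])
def box(D,u0,u1,v0,v1,lo,hi):
    p=D["p"][v0:v1,u0:u1].reshape(-1,3); return p[(p[:,2]>lo)&(p[:,2]<hi)]
def rep(n,q):
    xy=q[:,:2].astype(np.float32); r=cv2.minAreaRect(xy); w=np.linalg.eigh(np.cov(xy.T))[1][:,1]
    print(n,len(q),"mean",q.mean(0).round(1),"rect",np.round(r[0],1),np.round(r[1],1),round(r[2],1),"dir",np.degrees(np.arctan2(w[1],w[0])).round(1),"z",q[:,2].min().round(1),q[:,2].max().round(1))
rep("board top,handle",box(T,225,275,180,260,245,290)); rep("board shoulder/top",box(T,225,275,180,260,130,175))
rep("side handle",box(S,300,332,145,180,200,290)); rep("side blade",box(S,288,345,185,235,80,150))
rep("side board all",box(S,288,345,145,235,75,290))
rep("plain top",box(T,275,305,180,260,85,130)); rep("rack base",box(T,225,325,180,265,5,20)); rep("rack walls",box(T,225,325,180,265,45,62))
rep("stand base",box(T,380,500,170,275,10,25)); rep("tube top",box(T,430,500,170,230,225,265)); rep("side tube",box(S,395,480,262,330,220,265))
rep("jar",box(T,320,365,140,190,60,130));rep("pastry",box(T,325,360,240,270,15,45))
E
```

```text
board top,handle 173 mean [539.4 228.8 264. ] rect [540.9 230.1] [14.7 49.7] 87.6 dir 177.6 z 245.2 273.2
board shoulder/top 246 mean [532.6 227.5 154.8] rect [540.2 229.8] [ 14.4 118.6] 88.0 dir 176.6 z 130.0 174.7
side handle 664 mean [541.3 223.1 235.9] rect [542.2 225.3] [16.3 49.8] 87.8 dir 176.6 z 200.0 266.4
side blade 1569 mean [541.4 223.9 114.4] rect [536.6 282.5] [118.3 310.8] 5.7 dir 90.9 z 80.0 149.9
side board all 4146 mean [573.7 327.3 131.7] rect [622.5 434.2] [633.  178.4] 74.2 dir 72.5 z 75.0 266.4
plain top 247 mean [550.5 138.8 109.8] rect [552.2 139.7] [14.6 99.6] 88.0 dir 178.0 z 85.8 119.3
rack base 2922 mean [538.2 177.8  11.9] rect [553.6 184.7] [269.1 232.6] 89.7 dir 99.6 z 5.0 19.9
rack walls 726 mean [540.5 171.8  55.9] rect [546.6 184.6] [127.1 150.4] 87.7 dir 146.9 z 45.1 62.0
stand base 3643 mean [ 526.4 -243.5   17.5] rect [ 554.3 -265.6] [289.3 256.7] 85.9 dir 96.6 z 10.0 24.9
tube top 462 mean [ 539.1 -268.9  242.6] rect [ 541.6 -266.2] [ 34.6 116.9] 20.7 dir 107.3 z 225.5 257.2
side tube 1588 mean [ 539.8 -278.4  238.6] rect [ 543.2 -268.6] [ 35.5 118.3] 20.5 dir 107.3 z 220.0 254.4
jar 593 mean [691.    3.9  89.1] rect [694.3   4.5] [68.8 66.8] 89.2 dir 52.0 z 60.1 102.8
pastry 483 mean [456.9   5.5  30.4] rect [458.3   5.9] [63.6 64. ] 89.1 dir -137.0 z 16.2 39.8
```

View pics/crop.png

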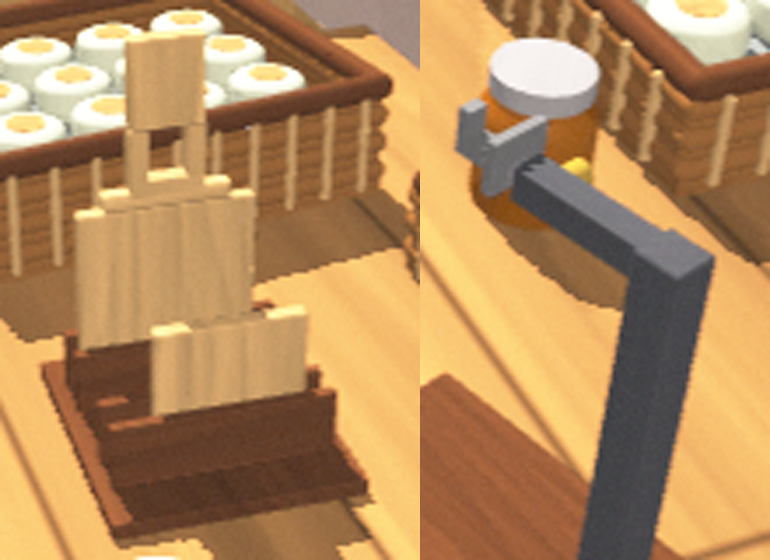

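The crop confirms that the small pale board with the hole stands in the rack's +y slot, and that the large stand's hook, with its wide back plate, sits close to the tube. Next I'll get an accurate stand frame, the hook offset, and the obstacle heights.

```bash
python3 - <<'E'
from h import *
S=np.load("pics/side0.npz");T=np.load("pics/top0.npz")
p=T["p"][170:275,385:500].reshape(-1,3); q=p[abs(p[:,2]-18)<5]; q=q[(q[:,1]<-110)]
m=np.zeros((480,640),np.uint8); P=T["p"]; m[170:275,385:500]=(abs(P[170:275,385:500,2]-18)<6)
n,l,st,c=cv2.connectedComponentsWithStats(cv2.morphologyEx(m,cv2.MORPH_OPEN,np.ones((3,3))))
k=1+st[1:,4].argmax(); q=P[l==k]; r=cv2.minAreaRect(q[:,:2].astype(np.float32)); print("base",r,q[:,2].mean())
al=[]
for nm,D,b in(("top",T,(380,500,170,230)),("side",S,(395,480,255,330))):
    x=D["p"][b[2]:b[3],b[0]:b[1]].reshape(-1,3); x=x[(x[:,2]>225)&(x[:,2]<260)&(x[:,1]<-150)]; al.append(x)
    ang=r[2]
yaw=None
for a in (r[2],r[2]-90):
    if abs(a)<45: yaw=a
w,h=r[1]; print("yaw cand",yaw)
for x in al:
    t=x[np.abs(x[:,2]-243)<4]; 
yr=np.radians(yaw);ex=np.array([np.cos(yr),np.sin(yr)]);ey=np.array([-ex[1],ex[0]])
o=np.array(r[0])+40*ey   # base centre at stand y=-40
print("stand origin",o,"throat mean",o+9*ey)
for nm,x in zip(("top","side"),al):
    s=np.c_[(x[:,:2]-o)@ex,(x[:,:2]-o)@ey,x[:,2]]
    print(nm,"range",s.min(0).round(1),s.max(0).round(1))
    for y0 in range(-60,55,4):
        g=s[(s[:,1]>=y0)&(s[:,1]<y0+4)]
        if len(g): print(y0,len(g),"x",g[:,0].min().round(0),g[:,0].max().round(0),"med",np.median(g[:,0]).round(1),"z",g[:,2].min().round(0),g[:,2].max().round(0))
for nm,b in(("large",(222,300,270,330)),("orange",(155,222,315,370)),("basket",(45,180,110,270))):
    x=T["p"][b[2]:b[3],b[0]:b[1]].reshape(-1,3);x=x[x[:,2]>60];print(nm,np.nanmin(x,0).round(),np.nanmax(x,0).round())
x=S["p"][120:180,195:240].reshape(-1,3);x=x[x[:,1]<350];print("large side",np.nanmin(x,0).round(),np.nanmax(x,0).round())
E
```

```text
base ((532.9451904296875, -250.45338439941406), (150.1444091796875, 201.44227600097656), 18.263484954833984) 17.667177308258758
yaw cand 18.263484954833984
stand origin [ 520.40969779 -212.46836861] throat mean [ 517.58921195 -203.92174006]
top range [ -15.4 -116.3  225.5] [ 19.9   0.5 257.2]
-60 13 x -8.0 6.0 med -1.1 z 232.0 246.0
-56 12 x -8.0 8.0 med -0.9 z 232.0 245.0
-52 22 x -8.0 18.0 med 0.4 z 236.0 248.0
-48 22 x -8.0 19.0 med 6.4 z 226.0 249.0
-44 27 x -8.0 20.0 med 5.8 z 235.0 246.0
-40 11 x -8.0 12.0 med 1.4 z 228.0 243.0
-36 7 x -8.0 7.0 med -0.3 z 241.0 246.0
-32 14 x -13.0 13.0 med 3.2 z 249.0 256.0
-28 55 x -15.0 14.0 med -1.4 z 227.0 257.0
-24 11 x -15.0 4.0 med -1.1 z 236.0 249.0
-20 10 x -5.0 5.0 med -0.8 z 233.0 244.0
-16 6 x -5.0 3.0 med 0.6 z 238.0 244.0
-12 5 x -5.0 4.0 med -3.5 z 235.0 243.0
-8 7 x -5.0 5.0 med -0.4 z 242.0 253.0
-4 19 x -5.0 4.0 med -0.6 z 231.0 255.0
0 2 x -5.0 -3.0 med -4.4 z 242.0 254.0
side range [ -14.8 -119.6  225.1] [ 21.5  -1.5 254.4]
-60 43 x -8.0 9.0 med -5.7 z 227.0 243.0
-56 55 x -7.0 22.0 med -1.2 z 226.0 244.0
-52 60 x -8.0 21.0 med -0.4 z 226.0 243.0
-48 51 x -7.0 21.0 med -3.7 z 227.0 243.0
-44 45 x -8.0 16.0 med -5.7 z 226.0 244.0
-40 30 x -8.0 9.0 med -5.9 z 227.0 243.0
-36 123 x -15.0 15.0 med -3.8 z 228.0 254.0
-32 116 x -15.0 17.0 med -5.8 z 225.0 254.0
-28 25 x -14.0 13.0 med -12.1 z 229.0 254.0
-20 10 x -4.0 -3.0 med -3.5 z 229.0 240.0
-16 17 x -4.0 6.0 med -2.5 z 230.0 239.0
-12 48 x -5.0 6.0 med -1.4 z 229.0 251.0
-8 53 x -5.0 7.0 med -2.8 z 230.0 252.0
-4 15 x -4.0 5.0 med -2.7 z 230.0 251.0
large [281. 134.  60.] [378. 276. 348.]
orange [185. 284.  60.] [277. 421. 576.]
basket [414. 420.  60.] [822. 774. 118.]
large side [306. 168. 229.] [358. 233. 343.]
```

```bash
python3 -m creep '[0,0,4,0,7, 0,0,4,0,7, 0,0,4,0,7, 0,0,4,0,7, 1.88,-1.66,0,0.0256,7, 1.88,-1.66,0,0.0256,7, 1.88,-1.66,0,0.0256,7, 1.88,-1.66,0,0.0256,7, 1.88,-1.66,0,0.0256,7, 1.88,-1.66,0,0.0256,7, 1.88,-1.66,0,0.0256,7, 1.88,-1.66,0,0.0256,7, 1.88,-1.66,0,0.0256,7, 1.88,-1.66,0,0.0256,7, 1.88,-1.66,0,0.0256,7, 1.88,-1.66,0,0.0256,7, 1.88,-1.66,0,0.0256,7, 1.88,-1.66,0,0.0256,7, 1.88,-1.66,0,0.0256,7, 1.88,-1.66,0,0.0256,7]'
python3 - <<'E'
from h import *
im,d,p=cloud("side"); cv2.imwrite("pics/side1.png",im[:,:,::-1])
s=bot.state();print(s["joint_pos"].round(1),s["ee_pos"].round(1),np.degrees(np.arctan2(s["orientation"][1,1],s["orientation"][0,1])))
E
```

```text
t: 1.77
ee_pos: [541.2, 228.5, 365.1]
orientation: [[-0.999, 0.04, -0.001], [0.04, 0.999, -0.0], [0.001, -0.0, -1.0]]
force: [0.1, -0.5, -0.3]
opening: 70.0
finger_force: 0.0
[ 19.   19.1  64.1  -0.1  96.9 -68.7] [543.6 225.7 364.3] 87.67817669921318
```

View pics/side1.png

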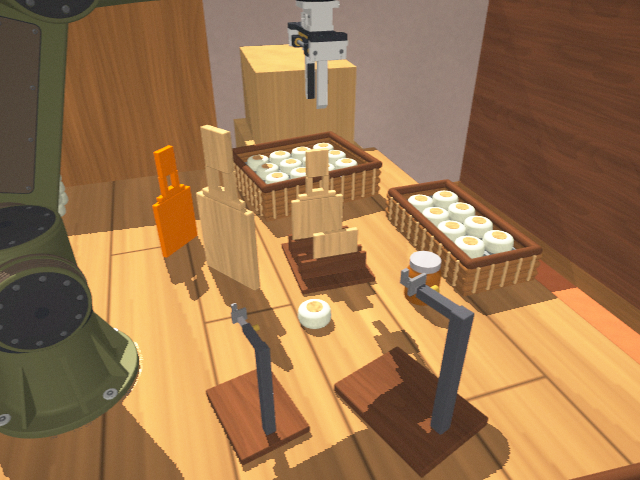

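Side view: the gripper is above the board in the rack (318,90), the forearm is well clear of the large board, and the scene is undisturbed. Partial descent, then settle.

```bash
python3 -m creep '[0,0,-2,0,7, 0,0,-2,0,7, 0,0,-2,0,7, 0,0,-2,0,7, 0,0,0,0,7, 0,0,0,0,7, 0,0,0,0,7,0,0,0,0,7]'; python3 -c "
from h import *
im,d,p=cloud('top'); q=p[180:260,225:275].reshape(-1,3); q=q[(q[:,2]>255)&(q[:,2]<272)]; print(len(q),q.mean(0),bot.state()['ee_pos'])"
```

```text
t: 2.48
ee_pos: [540.7, 229.6, 286.9]
orientation: [[-0.999, 0.041, 0.002], [0.041, 0.999, 0.001], [-0.002, 0.001, -1.0]]
force: [0.3, -0.4, -0.4]
opening: 70.1
finger_force: 0.0
0 [nan nan nan] [540.71600167 229.59913671 286.77946632]<string>:3: RuntimeWarning: Mean of empty slice.
  ret = um.true_divide(
```

```bash
python3 -m creep '[0,0,-1.5,0,7, 0,0,-1.5,0,7, 0,0,-1.5,0,7, 0,0,-1.2,0,7, 0,0,0,0,7, 0,0,0,0,4, 0,0,0,0,2, 0,0,0,0,0, 0,0,0,0,0, 0,0,0,0,0, 0,0,0,0,0, 0,0,0,0,0,0,0,0,0,0,0,0,0,0,0]'
```

```text
t: 3.7
ee_pos: [540.4, 229.5, 228.5]
orientation: [[-0.999, 0.041, -0.0], [0.041, 0.999, 0.0], [0.0, 0.0, -1.0]]
force: [-0.8, 0.9, 1.9]
opening: 13.8
finger_force: 29.9
```

```bash
python3 -m creep '[0,0,0.5,0,0, 0,0,1,0,0, 0,0,1,0,0, 0,0,1.5,0,0, 0,0,1.5,0,0, 0,0,2,0,0, 0,0,2,0,0, 0,0,2,0,0, 0,0,1.5,0,0, 0,0,1,0,0, 0,0,0,0,0, 0,0,0,0,0]'; python3 -c "
from h import *
im,d,p=cloud('side'); cv2.imwrite('pics/side2.png',im[:,:,::-1]); s=bot.state(); print(s['ee_pos'],s['force'],s['opening'])"
```

```text
t: 4.7
ee_pos: [540.4, 229.4, 368.4]
orientation: [[-0.999, 0.041, 0.0], [0.041, 0.999, 0.0], [-0.0, 0.0, -1.0]]
force: [0.3, -0.7, -3.8]
opening: 14.0
finger_force: 30.0
[540.30434386 229.39356801 367.63527683] [-0.08015393  0.27126826 -3.08820823] 13.725127797061129
```

View pics/side2.png

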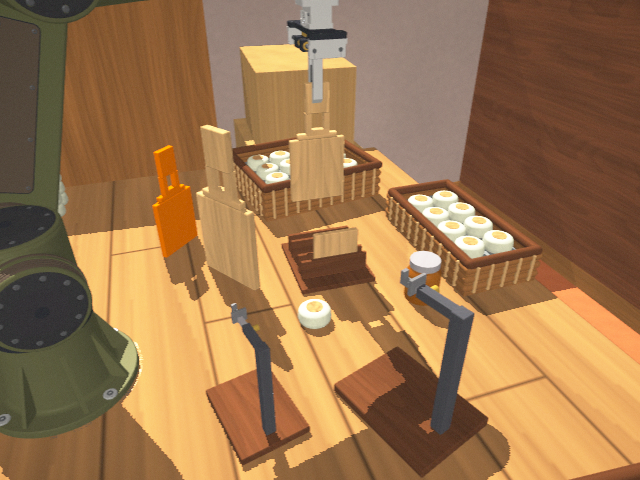

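The board is held straight at (318,140), and the small board is still in its slot at (335,242). Transit to in front of the hook.

```bash
python3 -m creep '[-0.17,-1,0,0.018,0, -0.17,-2,0,0.018,0, -0.17,-2,0,0.018,0, -0.17,-2,0,0.018,0, -0.17,-2,0,0.018,0, -0.17,-2,0,0.018,0, -0.17,-2.1,0,0.018,0, -0.17,-2.2,0,0.018,0, -0.17,-2.2,0,0.018,0, -0.17,-2.2,0,0.018,0, -0.17,-2.2,0,0.018,0, -0.17,-2.2,0,0.018,0, -0.17,-2.2,0,0.018,0, -0.17,-2.2,0,0.018,0, -0.17,-2.2,0,0.018,0, -0.17,-2.2,0,0.018,0, -0.17,-2.1,0,0.018,0, -0.17,-2,0,0.018,0, -0.17,-2,0,0.018,0, -0.17,-1,0,0.018,0]'; python3 -m creep '[0,0,-1,0,0, 0,0,-1.5,0,0, 0,0,-1.5,0,0, 0,0,-1.5,0,0, 0,0,-1.5,0,0, 0,0,-1,0,0, 0,0,-0.6,0,0, 0,0,0,0,0, 0,0,0,0,0,0,0,0,0,0,0,0,0,0,0]'; python3 - <<'E'
from h import *
s=bot.state(); print(s['ee_pos'],s['force'],s['joint_pos'].round(1),np.degrees(np.arctan2(s["orientation"][1,1],s["orientation"][0,1])))
o=np.array([520.41,-212.47]);y=np.radians(18.26);ex=np.array([np.cos(y),np.sin(y)]);ey=np.array([-ex[1],ex[0]])
im,d,p=cloud('side'); cv2.imwrite('pics/side3.png',cv2.resize(im[150:350,340:560],None,fx=3,fy=3)[:,:,::-1])
for n in('side','top'):
  P=p if n=='side' else cloud('top')[2]
  q=P.reshape(-1,3); q=q[~np.isnan(q[:,0])]; s3=np.c_[(q[:,:2]-o)@ex,(q[:,:2]-o)@ey,q[:,2]]
  b=s3[(abs(s3[:,0])<75)&(s3[:,1]>20)&(s3[:,1]<75)&(s3[:,2]>60)&(s3[:,2]<262)]
  for lo,hi in((60,190),(195,205),(206,212),(230,262)):
    g=b[(b[:,2]>=lo)&(b[:,2]<hi)]
    if len(g): print(n,lo,hi,len(g),g.min(0).round(1),g.max(0).round(1),g.mean(0).round(1))
  # hole: rows by z within handle
  hd=b[(abs(b[:,0])<6)]; h,e=np.histogram(hd[:,2],np.arange(190,275,4)); print(n,dict(zip(e.astype(int).tolist(),h.tolist())))
E
```

```text
t: 6.42
ee_pos: [505.9, -172.4, 367.1]
orientation: [[-0.95, -0.313, -0.002], [-0.313, 0.95, 0.0], [0.002, 0.001, -1.0]]
force: [-0.4, 0.2, -3.1]
opening: 13.7
finger_force: 30.0
t: 7.33
ee_pos: [506.6, -170.6, 283.2]
orientation: [[-0.95, -0.313, 0.001], [-0.313, 0.95, -0.0], [-0.001, -0.001, -1.0]]
force: [-0.2, -0.1, -2.1]
opening: 13.9
finger_force: 30.0
[ 506.63090036 -170.57968583  283.17855394] [-0.21079669 -0.13223101 -2.09215646] [ -22.5   12.4   82.8    0.    84.7 -130.8] 108.264828692453
side 60 190 3302 [-59.1  33.8  65.9] [ 64.6  50.  190. ] [ -6.3  37.1 130.5]
side 195 205 333 [-57.7  35.1 195. ] [ 63.4  49.6 205. ] [-15.3  38.  200.6]
side 206 212 122 [-57.4  35.  206.1] [ 59.8  47.9 212. ] [ -6.3  38.2 209.2]
side 230 262 432 [-23.6  34.4 230.2] [ 29.   51.3 261.9] [ -1.4  40.  245.6]
side {190: 12, 194: 11, 198: 15, 202: 13, 206: 8, 210: 12, 214: 13, 218: 13, 222: 37, 226: 2, 230: 0, 234: 0, 238: 0, 242: 0, 246: 0, 250: 0, 254: 0, 258: 4, 262: 0, 266: 0, 270: 0}
top 195 205 2 [ 49.   48.3 203.3] [ 50.4  51.2 203.9] [ 49.7  49.7 203.6]
top 206 212 2 [ 52.1  48.1 206.9] [ 52.8  50.4 207.2] [ 52.4  49.3 207.1]
top {190: 0, 194: 0, 198: 0, 202: 0, 206: 0, 210: 0, 214: 0, 218: 0, 222: 0, 226: 0, 230: 0, 234: 0, 238: 0, 242: 0, 246: 0, 250: 0, 254: 0, 258: 0, 262: 0, 266: 0, 270: 0}
```

View pics/side3.png

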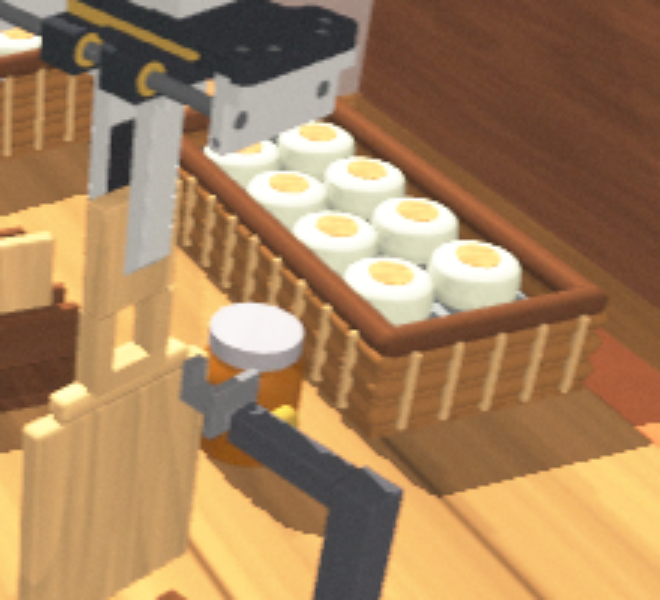

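The hole is level with the hook: its bottom is at 226 mm and its top at about 260 mm, and the blade is parallel to the back plate. I'll drop 2.5 mm and slide in 50 mm along the stand's -y.

```bash
python3 -m creep '[0,0,-0.25,0,0, 0.157,-0.475,0,0,0, 0.157,-0.475,0,0,0, 0.157,-0.475,0,0,0, 0.157,-0.475,0,0,0, 0.157,-0.475,0,0,0, 0.157,-0.475,0,0,0, 0.157,-0.475,0,0,0, 0.157,-0.475,0,0,0, 0.157,-0.475,0,0,0, 0.157,-0.475,0,0,0, 0,0,0,0,0, 0,0,0,0,0, 0,0,0,0,0]'
```

```text
t: 8.6
ee_pos: [522.1, -217.9, 279.9]
orientation: [[-0.95, -0.313, -0.0], [-0.313, 0.95, 0.0], [0.0, 0.0, -1.0]]
force: [0.2, 0.4, -3.1]
opening: 14.1
finger_force: 30.0
```

```bash
python3 -m creep '[0.031,-0.095,0,0,0, 0.031,-0.095,0,0,0, 0.031,-0.095,0,0,0, 0.031,-0.095,0,0,0, 0.031,-0.095,0,0,0, 0.031,-0.095,0,0,0, 0.031,-0.095,0,0,0, 0,0,0,0,0, 0,0,0,0,0]'; for i in 1; do python3 -m creep '[0.031,-0.095,0,0,0, 0,0,0,0,0,0,0,0,0,0]'; python3 -m creep '[0.031,-0.095,0,0,0, 0,0,0,0,0,0,0,0,0,0]'; done
```

```text
t: 9.35
ee_pos: [524.3, -224.8, 279.9]
orientation: [[-0.95, -0.313, -0.0], [-0.313, 0.95, 0.0], [0.0, 0.0, -1.0]]
force: [0.7, -0.0, -2.5]
opening: 13.6
finger_force: 30.0
t: 9.6
ee_pos: [524.6, -225.7, 279.9]
orientation: [[-0.95, -0.313, -0.0], [-0.313, 0.95, 0.0], [0.0, 0.0, -1.0]]
force: [0.8, -0.6, -3.0]
opening: 13.6
finger_force: 30.0
t: 9.85
ee_pos: [524.9, -226.6, 279.9]
orientation: [[-0.95, -0.313, 0.0], [-0.313, 0.95, -0.0], [-0.0, -0.0, -1.0]]
force: [0.2, 0.7, -3.0]
opening: 13.6
finger_force: 30.0
```

```bash
f(){ grep -E 'ee_pos|force: \['; }; python3 -m creep '[0.016,-0.048,0,0,0, 0,0,0,0,0]'|f; python3 -m creep '[0.016,-0.048,0,0,0, 0,0,0,0,0]'|f;python3 -m creep '[0.016,-0.048,0,0,0, 0,0,0,0,0]'|f
```

```text
ee_pos: [525.1, -227.1, 279.9]
force: [0.2, -0.0, -3.0]
ee_pos: [525.2, -227.6, 279.9]
force: [0.5, 0.2, -3.7]
ee_pos: [525.4, -228.1, 279.9]
force: [0.1, 0.4, -3.0]
```

```bash
f(){ grep -E 'ee_pos|force: \['; }; python3 -m creep '[0.016,-0.048,0,0,0, 0,0,0,0,0]'|f; python3 -m creep '[0.016,-0.048,0,0,0, 0,0,0,0,0]'|f
```

```text
ee_pos: [525.6, -228.6, 279.9]
force: [-0.2, 0.6, -3.1]
ee_pos: [525.7, -229.1, 279.9]
force: [-0.0, -0.1, -3.9]
```

```bash
f(){ grep -E 'ee_pos|force: \['; }; python3 -m creep '[0.016,-0.048,0,0,0, 0,0,0,0,0]'|f; python3 -m creep '[0.016,-0.048,0,0,0, 0,0,0,0,0]'|f
```

```text
ee_pos: [525.9, -229.5, 279.9]
force: [0.3, 0.6, -2.2]
ee_pos: [526.0, -230.0, 279.9]
force: [0.1, 0.1, -2.6]
```

```bash
python3 - <<'E'
from h import *
im,d,p=cloud('side'); a=im[230:330,370:470]; im2,_,_=cloud('top'); b=im2[170:250,410:490]
cv2.imwrite('pics/hook4.png',np.hstack([cv2.resize(a,(400,400)),cv2.resize(b,(400,400))])[:,:,::-1])
E
```

```text
(no output)
```

View pics/hook4.png

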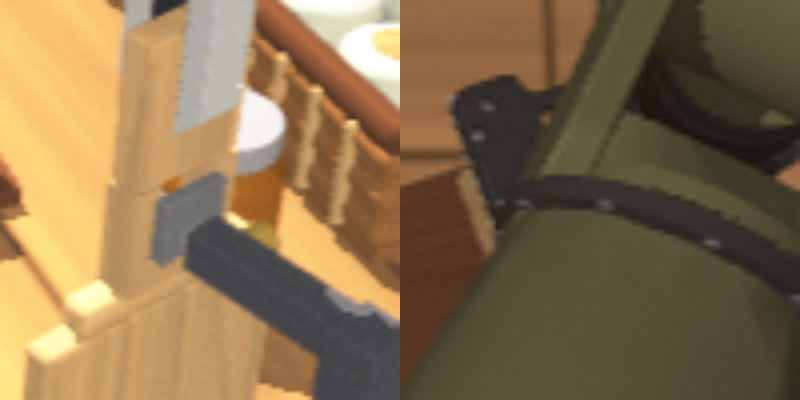

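The back plate, at (190,215) in the left half, is right up against the handle and covers the hole. The feel continues, with no contact yet.

```bash
f(){ grep -E 'ee_pos|force: \['; }; python3 -m creep '[0.016,-0.048,0,0,0, 0,0,0,0,0]'|f; python3 -m creep '[0.016,-0.048,0,0,0, 0,0,0,0,0]'|f; python3 -m creep '[0.016,-0.048,0,0,0, 0,0,0,0,0]'|f
```

```text
ee_pos: [526.2, -230.5, 280.0]
force: [0.3, 0.0, -3.8]
ee_pos: [526.3, -230.6, 279.9]
force: [-1.6, 3.2, -1.6]
ee_pos: [526.3, -230.7, 279.9]
force: [-3.1, 6.6, -0.5]
```

Touch at TCP (526.25,-230.55). I'll back off 3 mm commanded, which puts the board in the middle of the throat, then lower while watching the force.

```bash
f(){ grep -E 'ee_pos|force: \['; }; python3 -m creep '[-0.047,0.142,0,0,0, -0.047,0.142,0,0,0, 0,0,0,0,0, 0,0,0,0,0]'|f; python3 -m creep '[0,0,-0.1,0,0, 0,0,-0.1,0,0,0,0,-0.1,0,0, 0,0,-0.1,0,0, 0,0,0,0,0]'|f; python3 -m creep '[0,0,-0.05,0,0, 0,0,-0.05,0,0,0,0,-0.05,0,0, 0,0,-0.05,0,0, 0,0,0,0,0]'|f;
```

```text
ee_pos: [525.6, -228.7, 280.0]
force: [0.1, 0.9, -2.5]
ee_pos: [525.5, -228.6, 275.6]
force: [-0.2, -0.2, -2.8]
ee_pos: [525.5, -228.6, 273.8]
force: [0.4, 0.2, -3.0]
```

```bash
f(){ grep -E 'ee_pos|force: \['; }; python3 -m creep '[0,0,-0.05,0,0, 0,0,-0.05,0,0, 0,0,0,0,0]'|f; python3 -m creep '[0,0,-0.05,0,0, 0,0,-0.05,0,0, 0,0,0,0,0]'|f;python3 -m creep '[0,0,-0.05,0,0, 0,0,-0.05,0,0, 0,0,0,0,0]'|f;python3 -m creep '[0,0,-0.05,0,0, 0,0,-0.05,0,0, 0,0,0,0,0]'|f
```

```text
ee_pos: [525.5, -228.5, 272.9]
force: [0.1, -0.4, -2.9]
ee_pos: [525.5, -228.6, 271.8]
force: [0.2, 0.2, -2.7]
ee_pos: [525.5, -228.5, 270.8]
force: [-0.6, 0.0, -4.0]
ee_pos: [525.5, -228.5, 269.8]
force: [-0.4, 0.3, -3.3]
```

```bash
f(){ grep -E 'ee_pos|force: \['; }; python3 -m creep '[0,0,-0.1,0,0, 0,0,-0.1,0,0, 0,0,-0.1,0,0, 0,0,-0.1,0,0, 0,0,0,0,0]'|f; python3 -m creep '[0,0,-0.05,0,0, 0,0,-0.05,0,0, 0,0,0,0,0]'|f;python3 -m creep '[0,0,-0.05,0,0,  0,0,0,0,0]'|f;python3 -m creep '[0,0,-0.05,0,0, 0,0,0,0,0]'|f
```

```text
ee_pos: [525.5, -228.5, 265.7]
force: [-0.5, 0.2, -3.7]
ee_pos: [525.6, -228.5, 264.9]
force: [-0.5, -0.6, -3.2]
ee_pos: [525.6, -228.6, 264.4]
force: [-0.8, -0.3, -4.1]
ee_pos: [525.6, -228.6, 263.9]
force: [0.5, -0.1, -3.3]
```

```bash
f(){ grep -E 'ee_pos|force: \['; }; python3 -m creep '[0,0,-0.05,0,0, 0,0,0,0,0]'|f; python3 -m creep '[0,0,-0.05,0,0,0,0,0,0,0]'|f;python3 -m creep '[0,0,-0.05,0,0,  0,0,0,0,0]'|f
```

```text
ee_pos: [525.5, -228.6, 263.4]
force: [0.1, -0.4, -2.4]
ee_pos: [525.6, -228.5, 262.8]
force: [0.1, 0.4, -2.3]
ee_pos: [525.6, -228.6, 262.5]
force: [-1.4, 0.4, -2.1]
```

```bash
f(){ grep -E 'ee_pos|force: \['; }; python3 -m creep '[0,0,-0.05,0,0, 0,0,0,0,0]'|f; python3 -m creep '[0,0,-0.05,0,0,0,0,0,0,0]'|f
```

```text
ee_pos: [525.6, -228.6, 262.4]
force: [-0.3, 0.7, 1.7]
ee_pos: [525.6, -228.6, 262.4]
force: [-1.6, 0.7, 5.7]
```

Resting on the throat floor at z 262.4, exactly as predicted. I'll relieve the force slightly and open.

```bash
f(){ grep -E 'ee_pos|force|opening'; }; python3 -m creep '[0,0,0.05,0,0, 0,0,0,0,0, 0,0,0,0,1.4, 0,0,0,0,1.6, 0,0,0,0,2, 0,0,0,0,3, 0,0,0,0,4, 0,0,0,0,5, 0,0,0,0,5,0,0,0,0,5]'|f; python3 - <<'E'
from h import *
im,d,p=cloud('side'); cv2.imwrite('pics/rel.png',cv2.resize(im[220:420,350:510],(640,800))[:600,:,::-1])
E
```

```text
ee_pos: [525.6, -228.5, 261.9]
force: [-0.3, 0.5, -0.0]
opening: 48.6
finger_force: 0.0
```

View pics/rel.png

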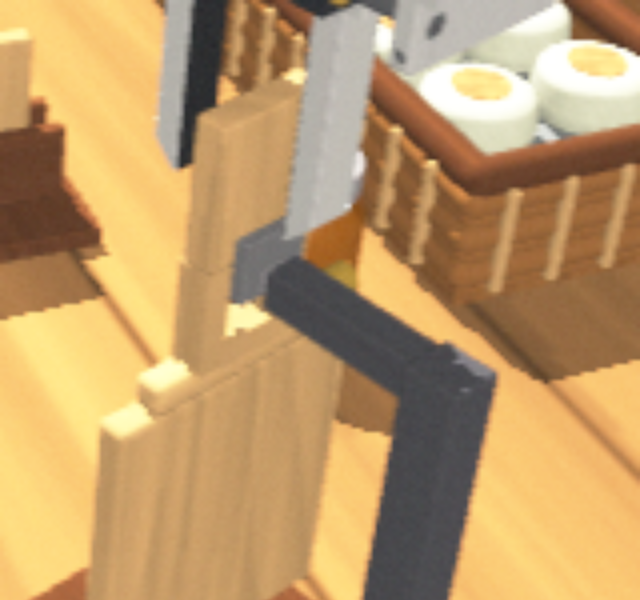

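The board hangs free: both fingers are clear of the handle (180,90 and 330,130), and the back plate overlaps it at (260,260). Next I'll retreat straight up and check that it has settled.

```bash
python3 -m creep '[0,0,0.5,0,5, 0,0,1,0,5, 0,0,1.5,0,5, 0,0,2,0,5, 0,0,2,0,5, 0,0,2,0,5, 0,0,2,0,5, 0,0,1,0,5, 0,0,0,0,5, 0,0,0,0,5,0,0,0,0,5,0,0,0,0,5,0,0,0,0,5,0,0,0,0,5]'|grep -E 'ee_pos|force|t:'; python3 - <<'E'
from h import *
o=np.array([520.41,-212.47]);y=np.radians(18.26);ex=np.array([np.cos(y),np.sin(y)]);ey=np.array([-ex[1],ex[0]])
im,d,p=cloud('side'); cv2.imwrite('pics/fin.png',im[:,:,::-1])
q=p.reshape(-1,3); q=q[~np.isnan(q[:,0])]; s=np.c_[(q[:,:2]-o)@ex,(q[:,:2]-o)@ey,q[:,2]]
b=s[(abs(s[:,0])<70)&(s[:,1]>-45)&(s[:,1]<10)&(s[:,2]>35)]
for lo,hi in((40,80),(120,180),(260,305)):
    g=b[(b[:,2]>=lo)&(b[:,2]<hi)]; print(lo,len(g),np.percentile(g,[1,50,99],axis=0).round(1).tolist())
E
```

```text
t: 17.67
ee_pos: [525.5, -228.5, 381.4]
force: [-1.0, -0.6, -0.4]
finger_force: 0.0
40 791 [[-57.9, -25.7, 46.3], [-9.0, -24.3, 63.6], [58.8, -13.2, 79.5]]
120 1724 [[-57.8, -25.7, 120.4], [-10.4, -24.3, 150.4], [58.8, -13.2, 179.3]]
260 918 [[-23.0, -25.7, 260.7], [-4.0, -23.7, 285.0], [26.9, -11.7, 299.6]]
```

View pics/fin.png

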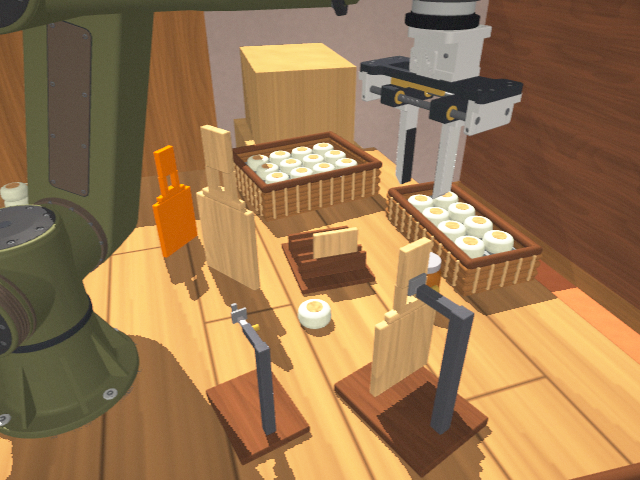

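The board hangs upright on the hook (405,320), with its top at 300 mm and bottom at 46 mm, so it is fully home. The small board, jar and pastry haven't moved, and the gripper is clear.

```bash
python3 -c "
from bench import bot
print(bot.close_job())"
```

```text
the job is handed in; nothing more can be done
None
```

The serving board hangs fully home on the large stand's hook, released, and the job is handed in: about 18 s of robot time, contact readings under about 9 N, and the small board, jar and pastry left where they were.

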